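# Pin the reactor cover into line and swing its bolts in

### The job

The cover of the small tilted pressure vessel sits a few degrees out of line with its flange. Take the blue-handled tapered pin from the wooden block and drive it through the hole in the cover's round ear and the flange ear below, so that the pin (not a hand on the cover) pulls the cover into line, until its shoulder is seated flat; leave the pin there, then swing both black-knobbed bolts fully up into the forks of the cover. Do not knock the glassware and bottles around it.

Things in the scene. Friction and masses are not known exactly. Their poses are not given: they have to be found in the camera images.
- pin_grip (a point): Tapered alignment pin, 150 mm long, 0.16 kg: middle of its blue ridged handle (23 mm in diameter, 60 mm long, domed steel cap 25 mm across on top), on the axis, 36 mm above the underside of the shoulder; the top end is 34 mm above this point, the tip 116 mm below. z runs along the pin from tip to handle. At the start it stands upright in the block, shoulder on the block's top.
- pin_shoulder (a point): The same pin: point on its axis at the underside of its shoulder (steel disc 30 mm across, 5 mm thick, under the handle). Along -z from here: straight shank, 16 mm in diameter, for 32 mm, then a 48 mm taper to a 5 mm flat tip, 80 mm from here. Axes as pin_grip.
- tool_block: Wooden tool block, 70 x 130 x 92 mm (x, y, z), fixed; origin at the centre of its underside, z up. The pin stands in a 19 mm hole, 86 mm deep, at x = 0, y = +36 mm. A short red-capped punch is fixed in it at y = -36 mm and stands 32 mm above its top.
- seat (a point): Point fixed to the vessel, at x = 70, z = 16 mm of its frame (same axes): on the axis of the pin hole in the flange's ear, level with the cover's top face; the underside of the pin's shoulder rests here when the pin is home. The pin goes in along -z. Holes 17.5 mm in diameter, ears 36 mm across; cover's ear z = -14 to 0 mm from here, flange ear -32 to -16 mm, free space below.
- cover_hole (a point): Point of the turning aluminium cover: centre of the mouth of the 17.5 mm hole in its round ear, in its top face, 70 mm from the vessel's axis. It coincides with seat when the cover is in line; at the start it is 5 to 8 mm off sideways.
- cover (a joint): Angle of the cover about the vessel's axis (rad): 0 = in line with the flange; at the start 0.07 to 0.11 (anticlockwise seen from outside). It turns only, against a friction of about 0.12 N m (about 2 N at the hole), and cannot be lifted off.
- bolt_left (a joint): Angle of the left swing bolt about its hinge (rad): 0 = standing straight out of the flange, in the fork of the cover (a stop); grows as it leans outwards, to +y of the vessel; at the start 0.95 to 1.25. Friction about 0.06 N m: it stays where it is left. Its 10 mm shank enters the fork's 15.5 mm slot freely only when the cover is in line.
- bolt_right (a joint): The same for the right swing bolt, which leans outwards to the right, -y of the vessel.
- bolt_left_grip (a point): Middle of the left swing bolt's black knob (24 mm in diameter, 40 mm long along the bolt), 58 mm from its hinge. z runs along the bolt from hinge to knob, x is parallel to the hinge axis. When the bolt is up, the knob stands 10 to 50 mm above the cover's face.
- bolt_right_grip (a point): The same point of the right swing bolt.
- bolt_left_hinge (a point): Point on the left bolt's hinge axis, fixed to the vessel, axes as the vessel's. The hinge axis runs along x; the grip point moves across it on a circle of 58 mm radius about this point.
- bolt_right_hinge (a point): The same for the right bolt.
- flask: Bystander: conical glass flask, 69 mm across, 109 mm high; origin at the centre of its underside.
- wash_bottle: Bystander: white wash bottle with a red cap, 70 x 97 x 207 mm; origin at the centre of its underside.
- vial_0: Bystander: glass sample vial, 23 mm across, 47 mm high; origin at the centre of its underside.
- vial_1: Bystander: glass sample vial like vial_0.
- vial_2: Bystander: glass sample vial like vial_0.
- vessel: Small steel pressure vessel, fixed in a grey stand, leaning back 25 degrees so that its flange faces up and towards the robot. Origin: centre of the flange's face (112 mm across), z straight out of the face (25 degrees from vertical), x up the slope, y to the left. Cover above: 14 mm thick over a 2 mm gap, top face at z = 16 mm; a plug in its middle rises to z = 46 mm.

How it is judged:
By the outcome, as a careful person would: the job done as asked, in the order asked, and still so for the second after the job is handed in, with the robot touching nothing.
It also fails if it takes over 67 s, if anything falls off the work surface, if the arm or the gripper's body presses on something with over 40 N, if the wrist force passes 120 N, or if a joint passes its speed limit or range.

### The arm

A 6-joint arm with a two-finger parallel gripper is mounted at the origin on a cart in front of the work surface, level with it; the furniture and walls round the work are solid. World frame = base frame: x ahead of the robot, y to its left, z up, the work surface at z = 0. Lengths are in m, angles in degrees, forces in N, time in s.
With the tool pointing down it reaches from about 0.4 to 0.825 m from the base axis. Payload 7 kg.
Tool frame: the origin (TCP) lies between the finger pads; the fingertips stand 19 mm ahead of it and the grasp point (between the pads) is the TCP; z points along the fingers, y is the line along which they close (so a half turn about z gives the same grasp; the last joint's range is limited). The gripper opens to 88 mm and grips with 3 to 60 N. Pads are 19 mm wide; open, the fingers measure 130 mm over their backs; the gripper's body (78 mm by 193 mm) begins 47 mm behind the grasp point.
Start: joints at [-57.118, 20.546, 0.682, 0, -70.136, -16.507], TCP at [0.19, -0.648, 0.246] pointing down, gripper open.
Joint ranges: [-176.03, 176.03], [-82.01, 121.73], [-58.28, 71.71], [-173.87, 95.51], [-174.79, -0.11], [-173.66, 173.66]. Speed limits (degrees/s): [136.94, 136.94, 172.46, 180, 180, 180].

### API

Orientations are given as [roll, pitch, yaw] about the fixed x, y, z axes, in that order (R = Rz(yaw) Ry(pitch) Rx(roll)).
In Python, from plant import r gives the robot as it stands. The module is installed in compiled form; this text tells all that it offers.
- The arm moves only by the shell command python3 -m pendant 'ROWS' [OPENING] [FORCE]. ROWS is JSON, a list of rows, each a list of 6 numbers: the shift along the tool's x, y, z in mm, then the turn, a rotation vector about the tool's x, y, z in rad. In form: [[tx, ty, tz, wx, wy, wz], ...]. A call has 1 to 20 rows; each row is the pose to reach, as a shift and turn from the pose commanded when the call began, along the tool's axes at that moment; what a row does not reach only later rows make up. A row lasts 1/8 s, in which the tool goes at most 62.5 mm and 10.7 degrees, less where a joint would pass 70% of its speed; a pose out of reach is approached as far as the arm can. A call with a gripper value outside its range is refused whole. OPENING is the finger opening in mm, from 0 to 87.6, set as the call begins (- or left out, the last holds). The fingers move at their own pace and stop on an object; FORCE is the grip in N (left out, the last holds). Time passes only in rows, so rows that repeat a pose let the fingers close. It gives the time, the measured TCP pose, the force, the opening and the grip force at its end, in the units of the state.
- r.get_state(): the state, without advancing time (a new reading comes with each control period).
- r.capture(name): name is "scene" or "top"; returns the picture (384x512x3 uint8, red, green, blue); there is no depth.
- r.camera_params(name): a dict with "mtx" (3x3 intrinsics, pixels), "rvec" (rotation vector, rad) and "tvec" (3), from world to camera coordinates, as OpenCV has them. Camera axes: x right, y down, z forward; pixel columns grow to the right and rows downward; lengths in m; the calibration is good to about 2 mm. A picture is of the moment at which its call begins. camera_params takes no time and is no camera call.
- r.close_job(): hands the job in; it is judged then, once.
The state is a dict: "time_s": time; "joints": joint angles; "qd": joint speeds; "joint_torque": joint torques, N m; "tcp_pos": TCP position; "eef_rot": TCP orientation; "contact_force": force on the tool from outside, world axes, zero at the start; "moment": the same for the moment, N m; "gripper_width": finger opening in m; "gripper_force": force on a finger pad.
Only numpy, scipy, OpenCV 4.12 (cv2) and the standard library are available. Lean on these libraries where they do the work, as an engineer would, in place of code of your own. Each camera call takes 0.05 s, during which the arm holds its last target. There are 200 camera calls.

## Working session

There is one attempt and no reset: what is moved stays moved. The work goes in short steps, Python scripts to look and compute and a shell command to move; the robot and the scene stay as the last step left them, time stands still between calls to the robot, and variables do not carry over. Pictures are saved under pics/ and viewed, at most 10 in all, crops included, and the job is handed in when it is done.

```bash
mkdir -p pics; python3 - <<'E'
from plant import r
import cv2,numpy as np
for n in("scene","top"):
    im=r.capture(n); cv2.imwrite(f"pics/{n}0.png",im[:,:,::-1]); 
    p=r.camera_params(n); R=cv2.Rodrigues(np.array(p["rvec"]))[0]; print(n,np.round(p["mtx"],1).tolist(),(-R.T@np.ravel(p["tvec"])).round(3),R.round(3).tolist())
print(r.get_state())
E
```

```text
scene [[497.9, 0.0, 259.2], [0.0, 497.9, 191.9], [0.0, 0.0, 1.0]] [-0.308  0.467  0.817] [[-0.537, -0.843, -0.02], [-0.443, 0.302, -0.844], [0.718, -0.445, -0.536]]
top [[378.2, 0.0, 259.2], [0.0, 378.2, 187.2], [0.0, 0.0, 1.0]] [ 0.407 -0.075  1.106] [[-0.021, -1.0, 0.003], [-0.99, 0.021, -0.142], [0.142, -0.006, -0.99]]
{'time_s': 0.1, 'joints': array([-5.71171792e+01,  2.05889980e+01,  6.41172924e-01, -1.56036727e-02,
       -7.01352818e+01, -1.65056337e+01]), 'qd': array([-0.08250349, -0.12355907,  0.17147963,  0.09340566, -0.06547455,
       -0.01817594]), 'joint_torque': array([-1.07652035e-03, -5.84163308e+01,  2.93749684e+01,  7.01543346e+00,
        1.01821718e-02, -6.62909974e-05]), 'tcp_pos': array([ 0.19017305, -0.64725988,  0.24472057]), 'eef_rot': array([ 1.79916150e+02, -9.54855626e-03, -1.63628119e+02]), 'contact_force': array([ 0.37075276, -0.08267968, -0.48399278]), 'moment': array([ 0.01466555,  0.03842977, -0.04249649]), 'gripper_force': 0.0, 'gripper_width': 0.08779741273374687}
```

View pics/scene0.png

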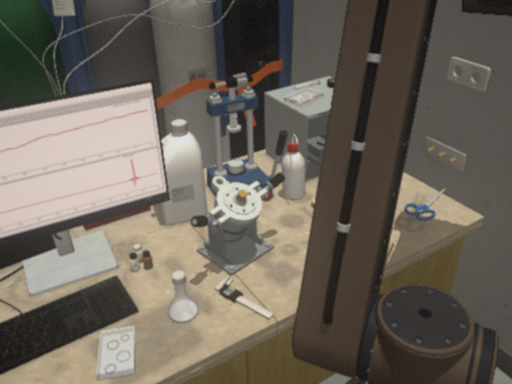

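View pics/top0.png

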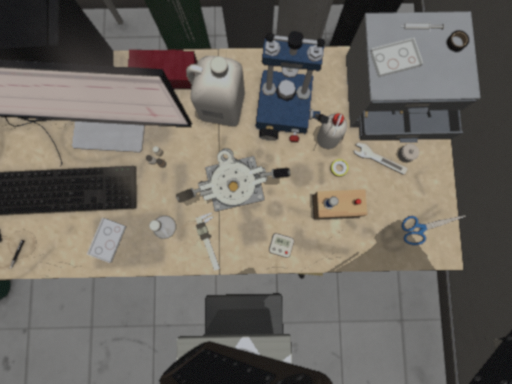

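The scene view shows the vessel at about (238,215), with the arm hiding the tool block. The top view shows the vessel at (233,185), its ear at (225,158), the knobs at (186,195) and (281,173), and the block at (341,204) with the pin cap near (331,201). I'll zoom in on these.

```bash
python3 - <<'E'
import cv2,numpy as np
t=cv2.imread("pics/top0.png"); s=cv2.imread("pics/scene0.png")
c=lambda im,x,y,w,h,k:cv2.resize(im[y:y+h,x:x+w],None,fx=k,fy=k,interpolation=cv2.INTER_CUBIC)
o=np.zeros((600,800,3),np.uint8)
a=c(t,170,140,133,80,6); o[:480,:798]=a  # placeholder
o=np.zeros((600,800,3),np.uint8)
o[:300,:480]=c(t,174,144,120,75,4)       # top vessel x4 origin 174,144
o[:300,480:800]=c(t,302,170,80,75,4)     # block origin 302,170
o[300:600,:500]=c(s,185,170,125,75,4)     # scene origin 185,170
cv2.imwrite("pics/z0.png",o)
E
```

```text
(no output)
```

View pics/z0.png

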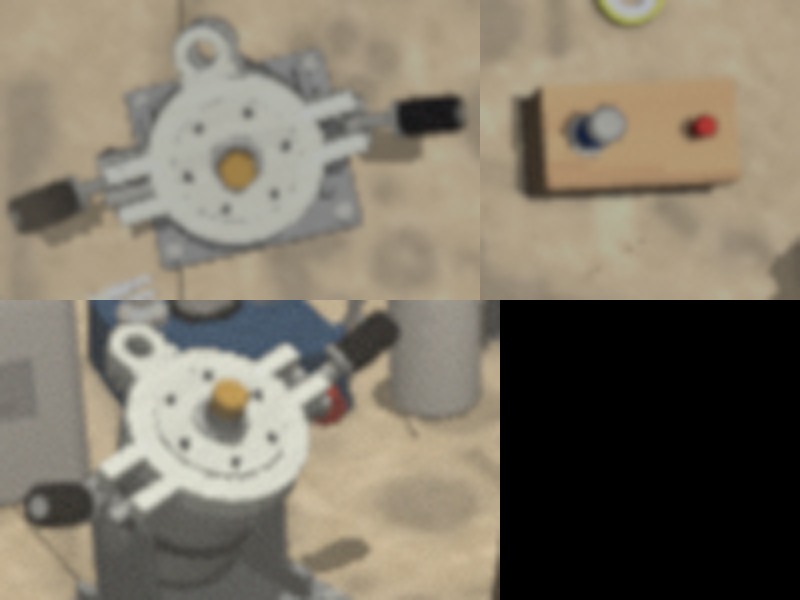

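The crops show everything well. In full-image pixels:
- **Ear hole:** top (225.1,156.1), scene (219.4,181.4).
- **Plug:** top (233.1,186.1).
- **Knobs:** top (184.6,195.4) and (281.4,172.4).
- **Pin cap:** top (333.4,200.9).
- **Red punch:** top (357.9,201.4).

Next I'll fit points to these.

```bash
cat > h.py <<'E'
from plant import r
import cv2,numpy as np
from scipy.optimize import least_squares
from scipy.spatial.transform import Rotation as Ro
P={n:r.camera_params(n) for n in("scene","top")}
def proj(n,X):
    p=P[n]; return cv2.projectPoints(np.atleast_2d(X).astype(float),np.array(p["rvec"]),np.array(p["tvec"]),np.array(p["mtx"]),None)[0].reshape(-1,2)
def plane(n,uv,z):
    p=P[n]; R=cv2.Rodrigues(np.array(p["rvec"]))[0]; C=-R.T@np.ravel(p["tvec"])
    d=R.T@np.linalg.inv(p["mtx"])@np.array([uv[0],uv[1],1]); return C+d*(z-C[2])/d[2]
def tri(us,ut):
    f=lambda X:np.r_[proj("scene",X)[0]-us,proj("top",X)[0]-ut]
    s=least_squares(f,[.5,0,.2]); return s.x,np.abs(s.fun).max()
E
cat > m1.py <<'E'
from h import *
q=lambda x,y,ox,oy:np.array([(x+.5)/4-.5+ox,(y+.5)/4-.5+oy])
T=lambda x,y:q(x,y,174,144); S=lambda x,y:q(x,y-300,185,170); B=lambda x,y:q(x-480,y,302,170)
obs={"hole":(S(139,347),T(206,50)),"plug":(S(231,388),T(238,170)),"L":(S(58,503),T(44,207)),"R":(S(365,345),T(431,115))}
for k,v in obs.items(): x,e=tri(*v); print(k,x.round(4),round(e,2))
def model(p):
    o=p[:3]; R=Ro.from_euler('ZY',[p[3],-np.radians(25)]); c,h,a,b=p[4:]
    V={"hole":[.07*np.cos(c),.07*np.sin(c),.016],"plug":[0,0,.046],"L":[0,h+.058*np.sin(a),-.012+.058*np.cos(a)],"R":[0,-h-.058*np.sin(b),-.012+.058*np.cos(b)]}
    return {k:o+R.apply(v) for k,v in V.items()},o,R
def f(p):
    m=model(p)[0]; return np.concatenate([np.r_[proj("scene",m[k])[0]-obs[k][0],proj("top",m[k])[0]-obs[k][1]] for k in obs]+[[(p[4]-.09)/.02,(p[6]-1.1)/.1,(p[7]-1.1)/.1]])
s=least_squares(f,[.5,0,.15,.2,.09,.06,1.1,1.1]); p=s.x
print("fit",p.round(4),"res",s.fun.round(2)); m,o,R=model(p)
print("yaw",np.degrees(p[3]),"seat",(o+R.apply([.07,0,.016])).round(4),"covhole",m["hole"].round(4))
np.save("vessel.npy",p)
print("pin",plane("top",B(607,125),.162).round(4),"punch",plane("top",B(705,127),.124).round(4))
print([plane("top",B(*c),.092).round(4)[:2] for c in((543,88),(738,82),(738,178),(545,188))])
E
python3 m1.py
```

```text
hole [0.6184 0.0033 0.1943] 0.68
plug [ 0.5426 -0.0161  0.1979] 0.57
L [0.5257 0.1063 0.1749] 0.74
R [ 0.5799 -0.1359  0.1676] 0.73
fit [ 0.5611 -0.0125  0.1548  0.2051  0.0831  0.0735  1.0073  1.0954] res [ 0.68 -0.73 -1.33  0.49  0.85  0.62 -0.3  -0.04  0.52  0.56 -0.26 -1.37
  0.67 -0.23 -0.48 -0.72 -0.35 -0.93 -0.05]
yaw 11.75219155184877 seat [ 0.6166 -0.0009  0.1989] covhole [0.6152 0.0047 0.1988]
pin [ 0.5045 -0.2661  0.162 ] punch [ 0.5057 -0.3377  0.124 ]
[array([ 0.5377, -0.2382]), array([ 0.539 , -0.3704]), array([ 0.4741, -0.3664]), array([ 0.4701, -0.2366])]
```

```bash
python3 -m pendant '[[-410,278,-25,0,0,0.08],[-410,278,-25,0,0,0.08],[-410,278,-25,0,0,0.08],[-410,278,-25,0,0,0.08],[-410,278,-25,0,0,0.08],[-410,278,-25,0,0,0.08],[-410,278,-25,0,0,0.08],[-410,278,-25,0,0,0.08],[-410,278,-25,0,0,0.08],[-410,278,-25,0,0,0.08],[-410,278,-25,0,0,0.08],[-410,278,-25,0,0,0.08],[-410,278,-25,0,0,0.08],[-410,278,-25,0,0,0.08]]' 55 30
python3 - <<'E'
from h import *
a=r.capture("scene");b=r.capture("top")
k=lambda im,x,y,w,h:cv2.resize(im[y:y+h,x:x+w,::-1],None,fx=4,fy=4,interpolation=cv2.INTER_CUBIC)
print(proj("scene",[[.5045,-.266,.162],[.5045,-.266,.27]]))
o=np.zeros((600,800,3),np.uint8)
u,v=proj("scene",[[.5045,-.266,.15]])[0].astype(int)
o[:,:400]=k(a,u-50,v-75,100,150); o[:,400:]=k(b,285,125,100,150); print(u-50,v-75)
cv2.imwrite("pics/z1.png",o)
s=r.get_state();print(s["tcp_pos"],s["eef_rot"],s["joints"])
E
```

```text
time_s: 1.85
tcp_pos: [0.5051, -0.2657, 0.2706]
eef_rot: [-180.0, 0.0, -168.2]
contact_force: [-0.5, 0.7, 0.7]
gripper_width: 0.0551
gripper_force: 0.0
[[335.91963531 180.5055327 ]
 [338.72399605 142.20432769]]
285 109
[ 0.50515879 -0.26547011  0.2705892 ] [-1.79999128e+02  2.40217628e-03 -1.68229859e+02] [-8.08338838e+00  9.86147449e+00 -1.05758459e+01  4.32874868e-06
 -6.95601242e+01 -7.01464723e+01]
```

View pics/z1.png

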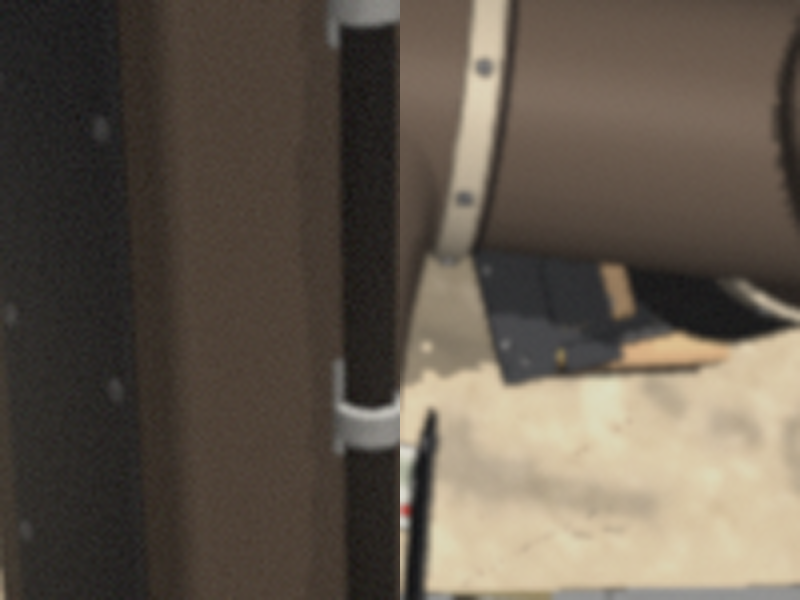

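The picture shows only the arm: it hides the pin in both views. The measured pin position passed its size checks, so I'll descend in steps.

```bash
python3 -m pendant '[[0,0,50,0,0,0],[0,0,90,0,0,0],[0,0,120,0,0,0],[0,0,142,0,0,0],[0,0,142,0,0,0],[0,0,142,0,0,0]]' 55 && python3 -m pendant '[[0,0,0,0,0,0],[0,0,0,0,0,0],[0,0,0,0,0,0],[0,0,0,0,0,0],[0,0,0,0,0,0],[0,0,0,0,0,0],[0,0,0,0,0,0],[0,0,0,0,0,0]]' 15 50
```

```text
time_s: 2.7
tcp_pos: [0.5059, -0.2655, 0.1295]
eef_rot: [-180.0, 0.1, -168.2]
contact_force: [-0.1, 0.0, 0.4]
gripper_width: 0.0548
gripper_force: 0.0
time_s: 3.7
tcp_pos: [0.5054, -0.2654, 0.1288]
eef_rot: [-180.0, 0.0, -168.2]
contact_force: [-0.2, 0.1, 3.5]
gripper_width: 0.0213
gripper_force: 50.0
```

```bash
python3 -m pendant '[[0,0,-20,0,0,0],[0,0,-60,0,0,0],[0,0,-110,0,0,0],[0,0,-160,0,0,0],[0,0,-210,0,0,0],[0,0,-230,0,0,0],[0,0,-230,0,0,0]]' && python3 -m pendant '[[-15,35,5,0,-0.06,0],[-32,75,10,0,-0.13,0],[-50,115,14,0,-0.2,0],[-65,155,18,0,-0.28,0],[-83,195,23,0,-0.36,0],[-101,236,28,0,-0.4363,0],[-101,236,28,0,-0.4363,0],[-101,236,28,0,-0.4363,0],[-101,236,28,0,-0.4363,0],[-101,236,28,0,-0.4363,0]]'
python3 - <<'E'
from h import *
a=r.capture("scene");b=r.capture("top")
cv2.imwrite("pics/s2.png",a[:,:,::-1]);cv2.imwrite("pics/t2.png",b[:,:,::-1])
k=lambda im,x,y,w,h:cv2.resize(im[y:y+h,x:x+w,::-1],None,fx=4,fy=4,interpolation=cv2.INTER_CUBIC)
o=np.zeros((600,800,3),np.uint8)
o[:,:440]=k(a,185,110,110,150); o[:,440:]=k(b,180,100,90,150)
cv2.imwrite("pics/z2.png",o)
s=r.get_state();print(s["tcp_pos"],s["eef_rot"],s["joints"],s["contact_force"])
E
```

```text
time_s: 4.58
tcp_pos: [0.5056, -0.2652, 0.3594]
eef_rot: [-180.0, 0.1, -168.2]
contact_force: [-0.7, -0.4, -2.8]
gripper_width: 0.0211
gripper_force: 50.0
time_s: 5.82
tcp_pos: [0.5561, -0.0145, 0.3304]
eef_rot: [-180.0, 25.0, -168.3]
contact_force: [0.3, 0.1, -1.5]
gripper_width: 0.0215
gripper_force: 50.0
[ 0.55610379 -0.01432224  0.3304711 ] [ 179.99782345   24.98196286 -168.28664415] [  21.41659551   -7.6048856   -27.41780513    5.70874113  -45.66177648
 -102.80690405] [-0.36851412  0.35708434 -1.9313249 ]
```

View pics/z2.png

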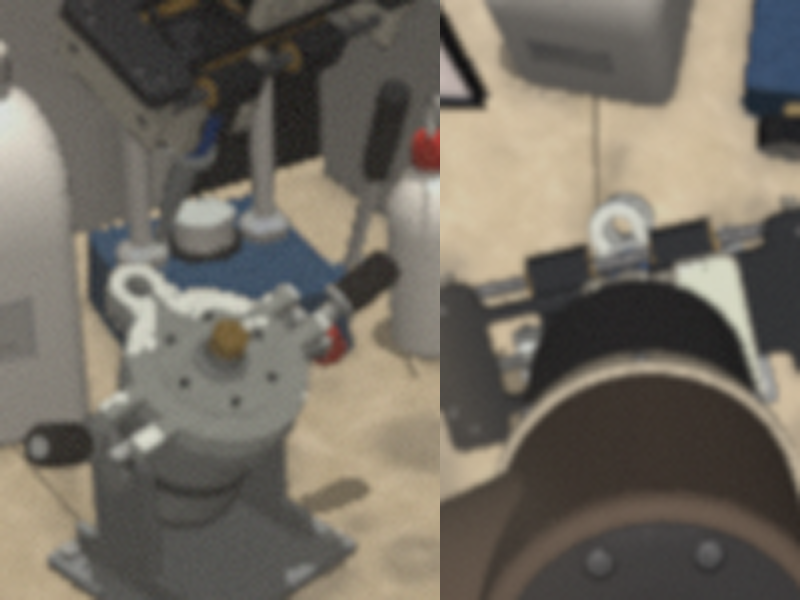

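The scene view shows the pin pointing down towards the ear: the handle is at crop (208,130) and the shank runs to about (170,200). The ear hole is at crop (135,290). I'll zoom in and compare with the expected projected axis.

```bash
python3 - <<'E'
from h import *
a=cv2.imread("pics/s2.png");b=cv2.imread("pics/t2.png")
vz=Ro.from_euler('ZY',[np.radians(11.75),-np.radians(25)]).apply([0,0,1])
T=np.array([.5561,-.0143,.3304])
pts=[T-d*vz for d in(0,.036,.068,.116)]
o=np.zeros((600,800,3),np.uint8)
for i,(im,n,(x,y,w,h)) in enumerate(((a,"scene",(207,130,50,75)),(b,"top",(210,145,50,75)))):
    c=cv2.resize(im[y:y+h,x:x+w],None,fx=8,fy=8,interpolation=cv2.INTER_CUBIC)
    print(proj(n,np.array(pts)).round(1).tolist())
    for p in (proj(n,np.array(pts))-[x,y]+.5)*8-.5: cv2.circle(c,tuple(int(v) for v in p),2,(0,0,255),-1)
    o[:,400*i:400*i+400]=c
cv2.imwrite("pics/z3.png",o)
E
```

```text
[[236.9, 138.3], [233.0, 149.3], [229.7, 158.7], [225.0, 172.0]]
[[227.5, 170.1], [227.2, 166.2], [227.0, 163.0], [226.6, 158.6]]
```

View pics/z3.png

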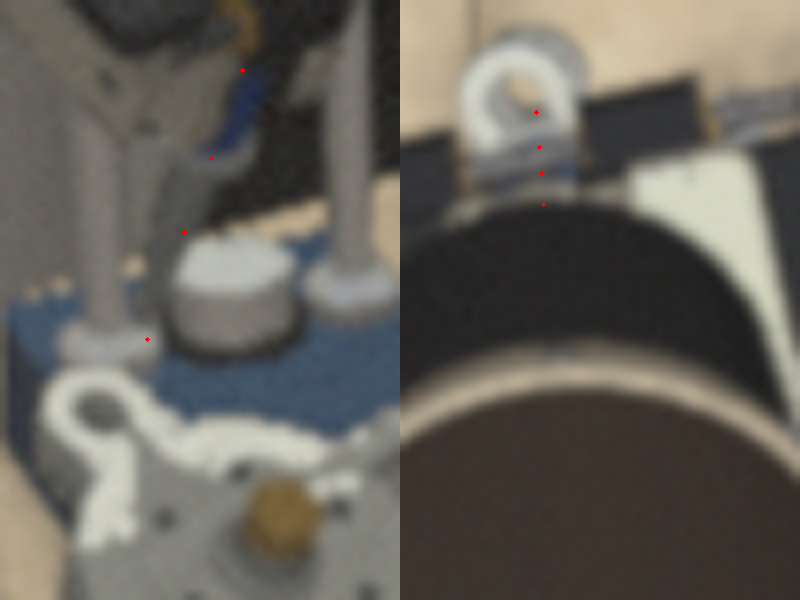

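The pin follows the projected axis to within a few mm, but the two views disagree slightly because of calibration bias. I'll go down until the tip is just above the ear and compare pin and hole directly there.

```bash
python3 -m pendant '[[0,0,10,0,0,0],[0,0,18,0,0,0],[0,0,24,0,0,0],[0,0,24,0,0,0]]'
python3 - <<'E'
from h import *
a=r.capture("scene")[:,:,::-1].copy();b=r.capture("top")[:,:,::-1].copy()
cv2.imwrite("pics/s4.png",a);cv2.imwrite("pics/t4.png",b)
o=np.zeros((600,800,3),np.uint8)
for i,(im,(x,y,w,h)) in enumerate(((a,(205,140,50,75)),(b,(205,135,50,75)))):
    o[:,400*i:400*i+400]=cv2.resize(im[y:y+h,x:x+w],None,fx=8,fy=8,interpolation=cv2.INTER_CUBIC)
o=cv2.convertScaleAbs(o,alpha=1.3)
cv2.imwrite("pics/z4.png",o)
s=r.get_state();T=s["tcp_pos"];R=Ro.from_euler('xyz',s["eef_rot"],degrees=True).as_matrix();print(T,s["contact_force"])
for n in P: print(proj(n,np.array([T+R[:,2]*d for d in(0,.036,.068,.116)])).round(1).tolist())
E
```

```text
time_s: 6.42
tcp_pos: [0.5658, -0.0116, 0.3079]
eef_rot: [-180.0, 24.9, -168.2]
contact_force: [0.4, -0.7, -0.5]
gripper_width: 0.0213
gripper_force: 50.0
[ 0.56591252 -0.0115059   0.30878357] [-0.60851689  0.48532444 -0.13813091]
[[234.0, 145.8], [230.2, 156.4], [227.0, 165.5], [222.5, 178.4]]
[[227.0, 167.5], [226.7, 163.9], [226.5, 160.8], [226.2, 156.7]]
```

View pics/z4.png

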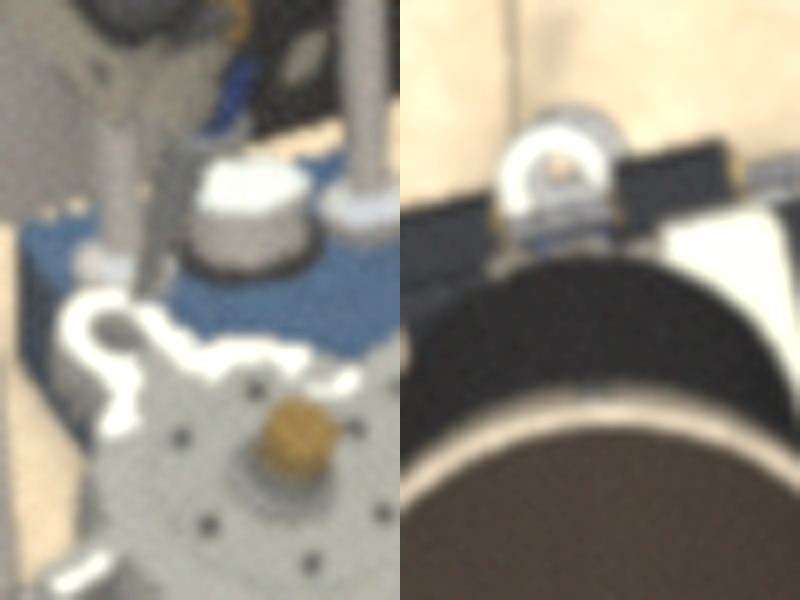

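In the scene view the tip, at crop (140,295), sits slightly above and to the right of the hole at (118,330). In the top view the shoulder column, 557, matches the hole, 558. Both views are consistent with a few mm more standoff than I assumed. I'll shift slightly towards the seat side, go down, and watch the forces.

```bash
python3 -m pendant '[[0,-2.5,3,0,0,0],[0,-2.5,6,0,0,0],[0,-2.5,9,0,0,0],[0,-2.5,12,0,0,0],[0,-2.5,12,0,0,0]]'; python3 -m pendant '[[0,0,3,0,0,0],[0,0,6,0,0,0],[0,0,9,0,0,0],[0,0,9,0,0,0]]'
```

```text
time_s: 7.15
tcp_pos: [0.5714, -0.0132, 0.2994]
eef_rot: [-180.0, 25.1, -168.2]
contact_force: [-7.9, -0.3, 8.9]
gripper_width: 0.0213
gripper_force: 50.0
time_s: 7.65
tcp_pos: [0.5786, -0.0125, 0.2989]
eef_rot: [-179.8, 25.8, -168.1]
contact_force: [-20.3, -3.3, 38.1]
gripper_width: 0.021
gripper_force: 50.0
```

The force is axial and the pin slid up-slope, so the tip is on a face and not in the hole. I'll back off and look.

```bash
python3 -m pendant '[[0,0,-6,0,0,0],[0,0,-14,0,0,0],[0,0,-14,0,0,0]]'
python3 - <<'E'
from h import *
a=r.capture("scene")[:,:,::-1].copy();b=r.capture("top")[:,:,::-1].copy()
cv2.imwrite("pics/s5.png",a);cv2.imwrite("pics/t5.png",b)
o=np.zeros((600,800,3),np.uint8)
for i,(im,(x,y,w,h)) in enumerate(((a,(205,150,40,50)),(b,(205,140,40,50)))):
    o[:500,400*i:400*i+400]=cv2.resize(im[y:y+h,x:x+w],None,fx=10,fy=10,interpolation=cv2.INTER_CUBIC)
o=cv2.LUT(o,np.array([255*(i/255)**.6 for i in range(256)]).astype(np.uint8))
cv2.imwrite("pics/z5.png",o)
s=r.get_state();T=s["tcp_pos"];R=Ro.from_euler('xyz',s["eef_rot"],degrees=True).as_matrix();print(T,s["contact_force"])
for n in P: print(proj(n,np.array([T+R[:,2]*d for d in(0,.036,.068,.116)])).round(1).tolist())
E
```

```text
time_s: 8.02
tcp_pos: [0.569, -0.0134, 0.3024]
eef_rot: [180.0, 25.0, -168.2]
contact_force: [-0.2, -0.1, -1.9]
gripper_width: 0.0214
gripper_force: 50.0
[ 0.56897806 -0.01337573  0.30163845] [ 1.24876024  1.04003081 -1.66602195]
[[234.2, 147.9], [230.4, 158.4], [227.3, 167.4], [222.7, 180.2]]
[[228.1, 166.8], [227.8, 163.2], [227.5, 160.2], [227.2, 156.1]]
```

View pics/z5.png

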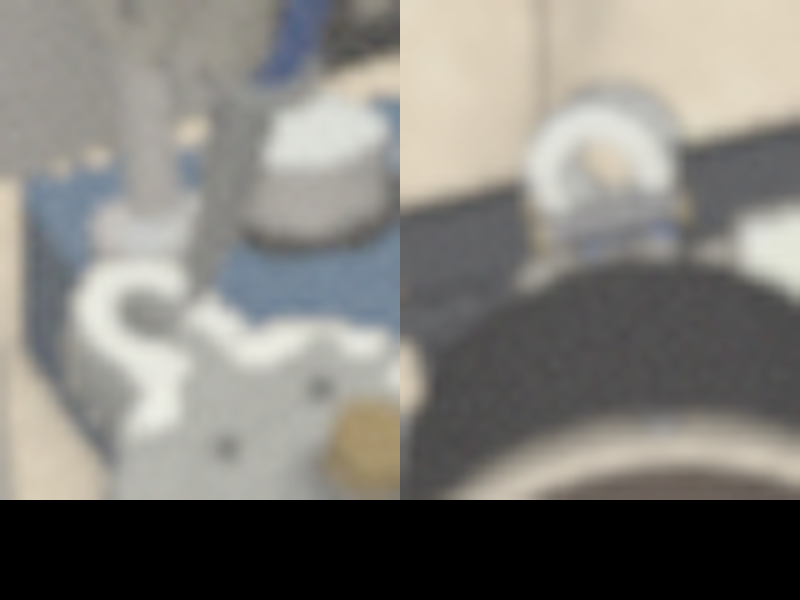

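In the scene view the tip, at crop (200,285), lies right of the ear hole at (150,308), so it hit the right-hand rim. I'll intersect the hole's rays with the cover plane, using the height that the contact gave.

```bash
python3 - <<'E'
from h import *
Rv=Ro.from_euler('ZY',[np.radians(11.75),-np.radians(25)]).as_matrix(); n=Rv[:,2]
tip=np.array([.5714,-.0132,.2994])-.116*n
for c,uvs in(("scene",[(219.4,181),(218.9,181)]),("top",[(225.2,156),(226.2,156)])):
    for uv in uvs:
        a=plane(c,uv,.3);b=plane(c,uv,.1);d=b-a;X=a+d*((tip-a)@n)/(d@n); print(c,uv,X.round(4),"rel contact tip in vessel axes mm",(1000*(X-tip)@Rv).round(1))
E
```

```text
scene (219.4, 181) [0.62   0.0042 0.1952] rel contact tip in vessel axes mm [ 2.3  7.1 -0. ]
scene (218.9, 181) [0.6203 0.0054 0.1955] rel contact tip in vessel axes mm [ 2.9  8.2 -0. ]
top (225.2, 156) [0.6178 0.0017 0.194 ] rel contact tip in vessel axes mm [-0.6  5.1 -0. ]
top (226.2, 156) [ 0.6178 -0.0008  0.1938] rel contact tip in vessel axes mm [-1.2  2.7 -0. ]
```

```bash
python3 -m pendant '[[-2,5.5,0,0,0,0],[-2,5.5,3,0,0,0],[-2,5.5,6,0,0,0],[-2,5.5,9,0,0,0],[-2,5.5,9,0,0,0]]';  python3 -m pendant '[[0,0,2,0,0,0],[0,0,4,0,0,0],[0,0,6,0,0,0],[0,0,6,0,0,0]]'
```

```text
time_s: 8.75
tcp_pos: [0.5736, -0.007, 0.2947]
eef_rot: [-180.0, 25.0, -168.2]
contact_force: [0.4, -1.3, -1.1]
gripper_width: 0.0213
gripper_force: 50.0
time_s: 9.25
tcp_pos: [0.5761, -0.0064, 0.2895]
eef_rot: [-180.0, 25.0, -168.2]
contact_force: [-1.4, 0.5, -1.3]
gripper_width: 0.0216
gripper_force: 50.0
```

The tip is inside the cover hole. Next I'll shift partway towards the seat while going deeper.

```bash
python3 -m pendant '[[0,-1.5,0,0,0,0],[0,-3,0,0,0,0],[0,-3,3,0,0,0],[0,-3,6,0,0,0],[0,-3,9,0,0,0],[0,-3,9,0,0,0]]';  python3 -m pendant '[[0,0,3,0,0,0],[0,0,6,0,0,0],[0,0,6,0,0,0]]'
```

```text
time_s: 10.0
tcp_pos: [0.5806, -0.0083, 0.2813]
eef_rot: [180.0, 25.0, -168.2]
contact_force: [1.1, 2.4, -2.0]
gripper_width: 0.0214
gripper_force: 50.0
time_s: 10.38
tcp_pos: [0.583, -0.0079, 0.2758]
eef_rot: [180.0, 25.0, -168.2]
contact_force: [1.8, 2.2, -0.9]
gripper_width: 0.021
gripper_force: 50.0
```

The tip is now in the flange hole, with a side force of about 2 N from the cover's friction. I'll keep going in stages.

```bash
python3 -m pendant '[[0,-0.5,3,0,0,0],[0,-1,6,0,0,0],[0,-1.5,9,0,0,0],[0,-1.5,9,0,0,0]]';  python3 -m pendant '[[0,0,3,0,0,0],[0,0,6,0,0,0],[0,0,9,0,0,0],[0,0,9,0,0,0]]'
```

```text
time_s: 10.88
tcp_pos: [0.587, -0.0087, 0.2675]
eef_rot: [180.0, 25.0, -168.2]
contact_force: [1.4, 1.9, -1.4]
gripper_width: 0.0215
gripper_force: 50.0
time_s: 11.38
tcp_pos: [0.5906, -0.0079, 0.2594]
eef_rot: [-180.0, 25.0, -168.2]
contact_force: [0.5, 2.0, -1.0]
gripper_width: 0.0212
gripper_force: 50.0
```

```bash
python3 -m pendant '[[0,0,3,0,0,0],[0,0,6,0,0,0],[0,0,8,0,0,0],[0,0,8,0,0,0]]';  python3 -m pendant '[[0,0,3,0,0,0],[0,0,6,0,0,0],[0,0,8,0,0,0],[0,0,8,0,0,0]]'
```

```text
time_s: 11.88
tcp_pos: [0.5939, -0.0072, 0.2522]
eef_rot: [180.0, 25.0, -168.2]
contact_force: [0.9, 2.5, -1.4]
gripper_width: 0.0213
gripper_force: 50.0
time_s: 12.38
tcp_pos: [0.5974, -0.0063, 0.2451]
eef_rot: [180.0, 25.0, -168.2]
contact_force: [0.6, 2.2, -2.3]
gripper_width: 0.0215
gripper_force: 50.0
```

```bash
python3 -m pendant '[[0,0,2,0,0,0],[0,0,4,0,0,0],[0,0,6,0,0,0],[0,0,8,0,0,0],[0,0,8,0,0,0]]';  python3 -m pendant '[[0,0,2,0,0,0],[0,0,4,0,0,0],[0,0,6,0,0,0],[0,0,6,0,0,0]]'
```

```text
time_s: 13.0
tcp_pos: [0.6005, -0.0053, 0.2379]
eef_rot: [180.0, 25.0, -168.2]
contact_force: [-2.8, 5.8, -0.1]
gripper_width: 0.0213
gripper_force: 50.0
time_s: 13.5
tcp_pos: [0.6028, -0.0048, 0.2326]
eef_rot: [180.0, 25.0, -168.2]
contact_force: [-3.9, 7.0, 2.6]
gripper_width: 0.0216
gripper_force: 50.0
```

```bash
python3 -m pendant '[[0,0.8,0,0,0,0],[0,0.8,2,0,0,0],[0,0.8,4,0,0,0],[0,0.8,4,0,0,0]]'; python3 -m pendant '[[0,0,2,0,0,0],[0,0,4,0,0,0],[0,0,4,0,0,0]]'
```

```text
time_s: 14.0
tcp_pos: [0.6042, -0.0042, 0.2288]
eef_rot: [180.0, 25.0, -168.2]
contact_force: [-4.4, 4.0, 1.1]
gripper_width: 0.021
gripper_force: 50.0
time_s: 14.38
tcp_pos: [0.6052, -0.0041, 0.2268]
eef_rot: [180.0, 25.0, -168.2]
contact_force: [-20.3, 4.5, 18.6]
gripper_width: 0.0211
gripper_force: 50.0
```

```bash
python3 -m pendant '[[0.8,0.6,0,0,0,0],[0.8,0.6,2,0,0,0],[0.8,0.6,2,0,0,0]]'; python3 -m pendant '[[0,0,2,0,0,0],[0,0,2,0,0,0],[0,0,2,0,0,0]]'
```

```text
time_s: 14.75
tcp_pos: [0.6053, -0.004, 0.2265]
eef_rot: [-180.0, 25.1, -168.2]
contact_force: [-30.8, 0.8, 31.9]
gripper_width: 0.0215
gripper_force: 50.0
time_s: 15.12
tcp_pos: [0.6058, -0.004, 0.2263]
eef_rot: [-180.0, 25.2, -168.2]
contact_force: [-43.6, 2.2, 45.6]
gripper_width: 0.0212
gripper_force: 50.0
```

```bash
python3 - <<'E'
from h import *
a=r.capture("scene")[:,:,::-1].copy();b=r.capture("top")[:,:,::-1].copy()
cv2.imwrite("pics/s6.png",a);cv2.imwrite("pics/t6.png",b)
o=np.zeros((600,800,3),np.uint8)
for i,(im,(x,y,w,h)) in enumerate(((a,(195,140,50,75)),(b,(205,135,50,75)))):
    o[:,400*i:400*i+400]=cv2.resize(im[y:y+h,x:x+w],None,fx=8,fy=8,interpolation=cv2.INTER_CUBIC)
o=cv2.LUT(o,np.array([255*(i/255)**.6 for i in range(256)]).astype(np.uint8))
cv2.imwrite("pics/z6.png",o)
E
```

```text
(no output)
```

View pics/z6.png

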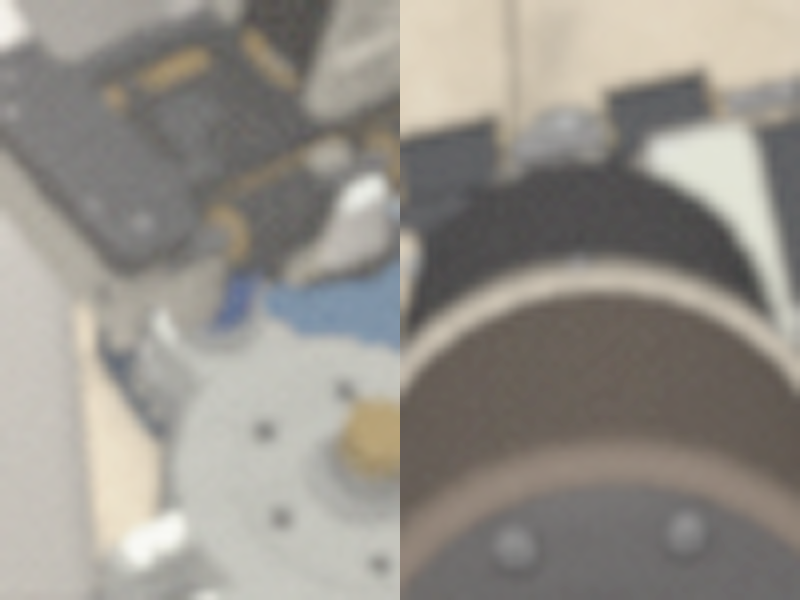

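The shoulder sits on the ear at crop (200,330). It stalled after 81 mm of travel from the tip contact (80 mm expected) under an axial force of about 60 N, so the pin is seated. I'll relax, open the fingers and retreat.

```bash
python3 -m pendant '[[0,0,-2,0,0,0],[0,0,-4,0,0,0],[0,0,-4,0,0,0]]'; python3 -m pendant '[[0,0,0,0,0,0],[0,0,0,0,0,0],[0,0,0,0,0,0]]' 45; python3 -m pendant '[[0,0,0,0,0,0],[0,0,-20,0,0,0],[0,0,-50,0,0,0],[0,0,-90,0,0,0],[0,0,-110,0,0,0],[0,0,-110,0,0,0]]'
python3 - <<'E'
from h import *
a=r.capture("scene")[:,:,::-1].copy();b=r.capture("top")[:,:,::-1].copy()
cv2.imwrite("pics/s7.png",a);cv2.imwrite("pics/t7.png",b)
o=np.zeros((600,800,3),np.uint8)
for i,(im,(x,y,w,h)) in enumerate(((a,(190,150,100,100)),(b,(170,140,100,60)))):
    c=cv2.resize(im[y:y+h,x:x+w],None,fx=(5,3)[i],fy=(5,3)[i],interpolation=cv2.INTER_CUBIC); o[:c.shape[0],500*i:500*i+c.shape[1]]=c[:, :800-500*i]
cv2.imwrite("pics/z7.png",cv2.LUT(o,np.array([255*(i/255)**.7 for i in range(256)]).astype(np.uint8)))
E
```

```text
time_s: 15.6
tcp_pos: [0.6052, -0.0039, 0.2268]
eef_rot: [-180.0, 25.1, -168.2]
contact_force: [-14.7, 2.0, 15.0]
gripper_width: 0.0213
gripper_force: 50.0
time_s: 15.98
tcp_pos: [0.6054, -0.0036, 0.2247]
eef_rot: [-180.0, 25.0, -168.2]
contact_force: [-0.2, -0.2, -0.4]
gripper_width: 0.0431
gripper_force: 0.0
time_s: 16.73
tcp_pos: [0.5602, -0.0128, 0.3266]
eef_rot: [180.0, 25.2, -168.2]
contact_force: [0.0, 0.2, -0.2]
gripper_width: 0.045
gripper_force: 0.0
```

View pics/z7.png

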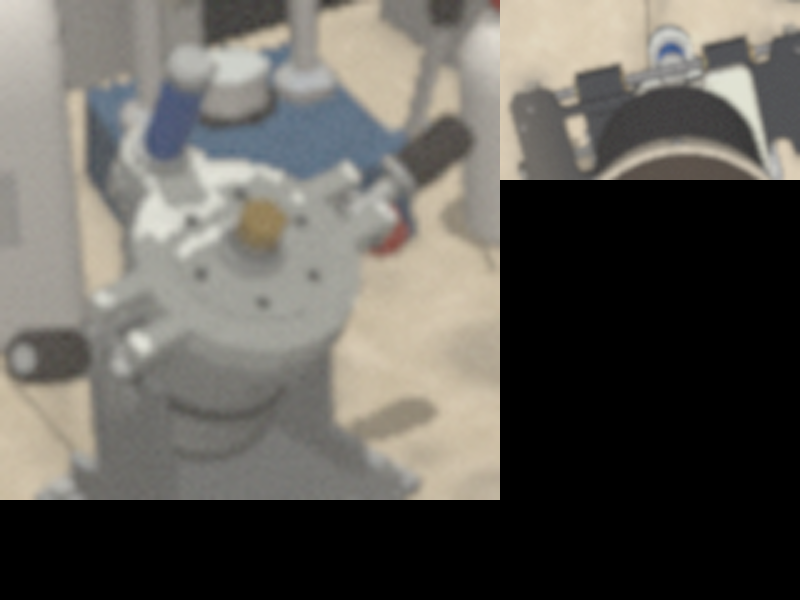

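The pin is standing in the ear with its handle at crop (175,120) and cap at (190,65). Shoulder contact can't be judged by eye here, so I'll check its height numerically from the blue mask.

```bash
python3 - <<'E'
from h import *
vz=Ro.from_euler('ZY',[np.radians(11.75),-np.radians(25)]).apply([0,0,1]); G=np.array([.6055,-.004,.2265])
for n,f,(x,y,w,h) in(("scene","s7",(205,155,40,45)),("top","t7",(212,145,30,25))):
    im=cv2.imread(f"pics/{f}.png"); c=im[y:y+h,x:x+w].astype(int)
    m=(c[:,:,0]-c[:,:,2]>35); ys,xs=np.nonzero(m)
    # keep blob nearest the predicted handle
    nl,lab,st,ce=cv2.connectedComponentsWithStats(m.astype(np.uint8)); 
    print(n,[(st[i].tolist(),(ce[i]+[x,y]).round(1).tolist()) for i in range(1,nl) if st[i][4]>8])
    q=proj(n,np.array([G+d*vz for d in(.034,.0295,0,-.031,-.036)])); print("pred top,handle-top,mid,handle-bottom,shoulder",q.round(1).tolist())
    if n=="scene":
        for d in np.arange(.04,-.075,-.004):
            u=proj(n,G+d*vz)[0]; v=im[int(round(u[1])),int(round(u[0]))+np.arange(-1,2)].mean(0); print(round(d*1000),u.round(1),v.round().astype(int))
E
```

```text
scene [([15, 13, 8, 12, 47], [222.9, 174.1]), ([27, 20, 13, 7, 42], [238.5, 178.5])]
pred top,handle-top,mid,handle-bottom,shoulder [[227.8, 162.0], [227.4, 163.2], [224.5, 171.3], [221.6, 179.5], [221.2, 180.8]]
40 [228.4 160.3] [149 155 155]
36 [228.  161.4] [153 160 160]
32 [227.6 162.5] [153 160 159]
28 [227.2 163.6] [142 147 148]
24 [226.8 164.8] [127 132 132]
20 [226.4 165.9] [ 99 102 103]
16 [226.1 167. ] [86 84 84]
12 [225.7 168.1] [83 68 63]
8 [225.3 169.2] [86 59 49]
4 [224.9 170.2] [84 57 47]
0 [224.5 171.3] [84 57 47]
-4 [224.1 172.4] [86 58 50]
-8 [223.8 173.5] [84 57 47]
-12 [223.4 174.5] [86 60 49]
-16 [223.  175.6] [87 58 49]
-20 [222.6 176.6] [84 57 48]
-24 [222.3 177.7] [87 59 51]
-28 [221.9 178.7] [85 57 47]
-32 [221.5 179.8] [85 59 51]
-36 [221.2 180.8] [89 75 68]
-40 [220.8 181.8] [98 94 93]
-44 [220.5 182.8] [104 108 108]
-48 [220.1 183.9] [111 118 119]
-52 [219.7 184.9] [138 147 146]
-56 [219.4 185.9] [146 155 154]
-60 [219.  186.9] [135 143 144]
-64 [218.7 187.9] [131 140 140]
-68 [218.3 188.9] [120 125 126]
-72 [218.  189.8] [139 148 148]
top [([11, 9, 8, 5, 20], [226.2, 156.2])]
pred top,handle-top,mid,handle-bottom,shoulder [[226.7, 161.0], [226.6, 160.6], [226.5, 158.0], [226.3, 155.4], [226.2, 155.0]]
```

The handle lies exactly where it was held, and its shoulder projects onto the seat within about 2 mm. One axial tap on the cap with closed fingers will make sure it is fully home.

```bash
python3 -m pendant '[[0,0,0,0,0,0],[0,0,0,0,0,0],[0,0,10,0,0,0],[0,0,30,0,0,0],[0,0,48,0,0,0],[0,0,48,0,0,0]]' 0 10; python3 -m pendant '[[0,0,4,0,0,0],[0,0,8,0,0,0],[0,0,8,0,0,0]]';python3 -m pendant '[[0,0,2,0,0,0],[0,0,3,0,0,0],[0,0,3,0,0,0]]'
```

```text
time_s: 17.58
tcp_pos: [0.5793, -0.0089, 0.2788]
eef_rot: [-180.0, 24.8, -168.2]
contact_force: [-0.6, 0.9, -0.5]
gripper_width: 0.0006
gripper_force: 0.0
time_s: 17.95
tcp_pos: [0.583, -0.0081, 0.274]
eef_rot: [180.0, 25.0, -168.2]
contact_force: [0.4, 0.3, 0.3]
gripper_width: 0.0004
gripper_force: 0.0
time_s: 18.32
tcp_pos: [0.5843, -0.0078, 0.2712]
eef_rot: [-180.0, 25.0, -168.2]
contact_force: [-0.6, 0.3, 0.1]
gripper_width: 0.0006
gripper_force: 0.0
```

```bash
python3 -m pendant '[[0,0,1.5,0,0,0],[0,0,3,0,0,0],[0,0,3,0,0,0]]';python3 -m pendant '[[0,0,1.5,0,0,0],[0,0,3,0,0,0],[0,0,3,0,0,0]]'
```

```text
time_s: 18.7
tcp_pos: [0.5858, -0.0078, 0.2713]
eef_rot: [-180.0, 25.2, -168.2]
contact_force: [-13.9, -1.3, 17.0]
gripper_width: 0.0001
gripper_force: 10.6
time_s: 19.08
tcp_pos: [0.5871, -0.0081, 0.2714]
eef_rot: [-179.9, 25.3, -168.2]
contact_force: [-29.3, -1.5, 36.8]
gripper_width: 0.0001
gripper_force: 22.4
```

The cap tap met a firm stop: about 45 N with no movement, so the pin is home. Before the bolts I'll check the bystanders, mainly the wash bottle, using the first pictures.

```bash
python3 -m pendant '[[0,0,-10,0,0,0],[0,0,-50,0,0,0],[0,0,-80,0,0,0],[0,0,-80,0,0,0]]'; python3 - <<'E'
from h import *
for n in("top","scene"):
    im=cv2.imread(f"pics/{n}0.png"); hsv=cv2.cvtColor(im,cv2.COLOR_BGR2HSV)
    m=((hsv[:,:,0]<8)|(hsv[:,:,0]>172))&(hsv[:,:,1]>130)&(hsv[:,:,2]>60)
    k,l,s,c=cv2.connectedComponentsWithStats(m.astype(np.uint8))
    for i in range(1,k):
        if s[i][4]>15: print(n,s[i].tolist(),c[i].round(1))
print("cap@.2 top(339,119)",plane("top",(339,119),.2).round(3),"base px(330,143)@0.03",plane("top",(330,143),.03).round(3))
print("flask",plane("top",(155,226),.105).round(3),plane("top",(165,228),.03).round(3),"vials",[plane("top",p,.03).round(3) for p in((157,150),(150,158),(160,162))])
im=cv2.imread("pics/top0.png")[100:160,310:355]; g=cv2.cvtColor(im,cv2.COLOR_BGR2GRAY); print(g[::6,::3])
E
```

```text
time_s: 19.58
tcp_pos: [0.5541, -0.0141, 0.3413]
eef_rot: [180.0, 25.3, -168.2]
contact_force: [0.0, 0.3, -0.3]
gripper_width: 0.0004
gripper_force: 0.0
top [131, 50, 64, 31, 1246] [165.5  61.7]
top [333, 114, 6, 10, 33] [335.3 117.9]
top [290, 136, 8, 5, 37] [293.6 138.1]
top [355, 199, 6, 5, 25] [357.6 201.2]
scene [288, 143, 9, 9, 68] [292.3 147.1]
cap@.2 top(339,119) [ 0.705 -0.282  0.2  ] base px(330,143)@0.03 [ 0.688 -0.291  0.03 ]
flask [0.454 0.195 0.105] [0.451 0.187 0.03 ] vials [array([0.678, 0.214, 0.03 ]), array([0.654, 0.234, 0.03 ]), array([0.642, 0.205, 0.03 ])]
[[ 88 149 158 162 164 166 164 163 164 159 157 162 148  59  58]
 [107 159 158 158 159 160 160 160 162 168 163 154 148  78  56]
 [102  94  67  80 158 158 157 157 152 142 151 155 145  79  55]
 [ 90 104  62  25  44  42  83 119  69  80 143  97 148  97  56]
 [147 156 160 155  91 116 155 130  70 131  83 169 148 119  52]
 [153 146 105  81  79 117 129 159 168 170 164 153 146 149 147]
 [164 140  96  71  75  81  99 117 127 127 113 114 158 158 153]
 [159 157 109  72  77  82  84  87  89  92 123 161 163 164 157]
 [160 141 152 136 122 101  89 104 126 134 139 154 160 159 157]
 [161 158 158 156 146 137 138 136 132 137 150 161 164 160 151]]
```

The wash bottle at about (0.69,-0.28), the flask at about (0.45,0.19) and the vials are all clear of the planned pushes. For the left bolt I'll move outside its knob and down, then push inwards.

```bash
python3 -m pendant '[[20,50,0,0,0,0],[40,100,0,0,0,0],[60,150,0,0,0,0],[71,190,0,0,0,0],[71,190,40,0,0,0],[71,190,90,0,0,0],[71,190,130,0,0,0],[71,190,157,0,0,0],[71,190,157,0,0,0]]'; python3 -m pendant '[[0,-6,0,0,0,0],[0,-12,0,0,0,0],[0,-18,0,0,0,0],[0,-24,0,0,0,0],[0,-30,0,0,0,0]]'
```

```text
time_s: 20.7
tcp_pos: [0.516, 0.1703, 0.1627]
eef_rot: [-179.8, 24.7, -168.2]
contact_force: [-0.1, -1.0, 0.3]
gripper_width: 0.0005
gripper_force: 0.0
time_s: 21.32
tcp_pos: [0.5234, 0.1448, 0.1671]
eef_rot: [179.8, 25.2, -168.1]
contact_force: [-19.2, 19.9, 4.6]
gripper_width: 0.0005
gripper_force: 14.7
```

The flat push self-locks through friction, so I'll back off and instead grip each knob across the hinge direction and lead it round its arc. First I'll raise, turn the tool 90° and re-measure the knobs.

```bash
python3 -m pendant '[[0,12,0,0,0,0],[0,15,-40,0,0,0],[0,15,-90,0,0,-0.15],[0,-10,-130,0,0,-0.33],[0,-60,-140,0,0,-0.51],[0,-110,-140,0,0,-0.69],[0,-150,-140,0,0,-0.87],[0,-150,-140,0,0,-1.05],[0,-150,-140,0,0,-1.23],[0,-150,-140,0,0,-1.41],[0,-150,-140,0,0,-1.5708],[0,-150,-140,0,0,-1.5708],[0,-150,-140,0,0,-1.5708]]' 55
python3 - <<'E'
from h import *
a=r.capture("scene")[:,:,::-1].copy();b=r.capture("top")[:,:,::-1].copy();cv2.imwrite("pics/s8.png",a);cv2.imwrite("pics/t8.png",b)
Rv=Ro.from_euler('ZY',[np.radians(11.75),-np.radians(25)]).as_matrix(); o=np.array([.5662,-.0122,.147])
s=r.get_state();print(s["joints"].round(1),"tcp vessel",((s["tcp_pos"]-o)@Rv).round(4))
def bolt(c,uv):
    A=plane(c,uv,.3);B=plane(c,uv,.1);d=B-A;X=A+d*((o-A)@Rv[:,0])/(d@Rv[:,0]); return (1000*(X-o)@Rv).round(1)
for f,n in(("s0" ,"scene"),("s8","scene"),("t0","top"),("t8","top")):
    im=cv2.imread(f"pics/{f}.png") if f[1]!="0" else cv2.imread(f"pics/{n}0.png")
    h=cv2.cvtColor(im,cv2.COLOR_BGR2GRAY)
    for name,(x,y,w,hh) in dict(scene=dict(L=(188,210,22,20),R=(264,168,22,24)),top=dict(L=(172,186,24,20),R=(271,164,22,16)))[n].items():
        c=h[y:y+hh,x:x+w]; k,l,st,ce=cv2.connectedComponentsWithStats((c<75).astype(np.uint8))
        i=1+np.argmax(st[1:,4]); 
        pts=np.argwhere(l==i)[:,::-1].astype(np.float32); rc=cv2.minAreaRect(pts); uv=np.array(rc[0])+[x,y]
        print(f,name,st[i].tolist(),uv.round(1),"size",np.round(rc[1],1),"vessel x,y,z mm",bolt(n,uv))
E
```

```text
time_s: 22.95
tcp_pos: [0.4955, -0.0162, 0.2928]
eef_rot: [-155.0, 0.0, -78.3]
contact_force: [-0.8, -0.0, -0.0]
gripper_width: 0.0551
gripper_force: 0.0
[ 25.1 -13.4 -37.8   8.4 -41.5 -18.6] tcp vessel [-0.0018  0.0105  0.1618]
s0 L [5, 6, 15, 10, 106] [200.  220.5] size [ 9. 14.] vessel x,y,z mm [ -0.  120.9  26.6]
s0 R [5, 6, 15, 13, 115] [276.9 179.4] size [ 8.6 13.9] vessel x,y,z mm [  -0.  -125.2   26.8]
s8 L [3, 6, 17, 10, 122] [199.  220.5] size [ 9. 16.] vessel x,y,z mm [ -0.  124.4  29.1]
s8 R [0, 0, 22, 9, 137] [274.5 172. ] size [ 8. 21.] vessel x,y,z mm [  0.  -97.4  71.8]
t0 L [5, 4, 17, 11, 118] [185.3 195.1] size [ 8.5 14.8] vessel x,y,z mm [  0.  119.1  44.2]
t0 R [2, 4, 16, 10, 132] [280.6 172.5] size [ 8.4 15.5] vessel x,y,z mm [   0.  -122.    35.8]
t8 L [6, 4, 16, 11, 109] [185.6 195.2] size [ 8.  14.3] vessel x,y,z mm [ -0.  118.2  45.7]
t8 R [2, 4, 16, 10, 127] [280.6 172.7] size [ 8.3 15.5] vessel x,y,z mm [  -0.  -121.8   36.7]
```

Knob centres agree at vessel y ≈ ±121 mm and z ≈ 21–26 mm. Next I'll descend over the left knob, with the fingers closing along the hinge axis.

```bash
python3 -m pendant '[[-50,0,0,0,0,0],[-100,0,0,0,0,0],[-110,0,30,0,0,0],[-110,0,80,0,0,0],[-110,0,115,0,0,0],[-110,0,140,0,0,0],[-110,0,140,0,0,0],[-110,0,140,0,0,0]]' 55; python3 -m pendant '[[0,0,0,0,0,0],[0,0,0,0,0,0],[0,0,0,0,0,0],[0,0,0,0,0,0]]' 10 12
```

```text
time_s: 24.05
tcp_pos: [0.5314, 0.1034, 0.1669]
eef_rot: [-155.0, 0.0, -78.3]
contact_force: [0.2, 0.2, 1.5]
gripper_width: 0.0549
gripper_force: 0.0
time_s: 24.55
tcp_pos: [0.5306, 0.1038, 0.1659]
eef_rot: [-155.0, 0.0, -78.2]
contact_force: [-7.0, 3.8, 1.7]
gripper_width: 0.0234
gripper_force: 12.0
```

```bash
python3 -m pendant '[[4,1,-4,0,0,0],[8,1,-8,0,0,0],[12.3,1,-12,0,0,0],[17,1,-15.3,0,0,0],[22.2,1,-18.2,0,0,0]]'; python3 -m pendant '[[5.3,0,-2.3,0,0,0],[10.8,0,-4,0,0,0],[16.5,0,-5.3,0,0,0],[19,0,-5.7,0,0,0],[19,0,-5.7,0,0,0]]'
```

```text
time_s: 25.18
tcp_pos: [0.5275, 0.0801, 0.1826]
eef_rot: [-155.0, 0.0, -78.2]
contact_force: [3.3, 3.3, -1.7]
gripper_width: 0.0236
gripper_force: 12.0
time_s: 25.8
tcp_pos: [0.5291, 0.0609, 0.1877]
eef_rot: [-155.0, 0.0, -78.2]
contact_force: [2.7, 2.7, 1.9]
gripper_width: 0.0239
gripper_force: 12.0
```

```bash
python3 -m pendant '[[2,0,0,0,0,0],[4,0,0,0,0,0],[6,0,0,0,0,0],[6,0,0,0,0,0]]'; python3 -m pendant '[[1.5,0,0,0,0,0],[3,0,0,0,0,0],[3,0,0,0,0,0]]'; python3 -m pendant '[[1.5,0,0,0,0,0],[3,0,0,0,0,0],[3,0,0,0,0,0]]'
```

```text
time_s: 26.3
tcp_pos: [0.5303, 0.0554, 0.1877]
eef_rot: [-155.0, 0.0, -78.2]
contact_force: [0.1, 4.0, 5.3]
gripper_width: 0.0236
gripper_force: 12.0
time_s: 26.68
tcp_pos: [0.531, 0.0524, 0.1876]
eef_rot: [-155.0, 0.0, -78.2]
contact_force: [2.1, 4.4, 4.0]
gripper_width: 0.0235
gripper_force: 12.0
time_s: 27.05
tcp_pos: [0.5315, 0.0502, 0.1875]
eef_rot: [-154.9, 0.0, -78.2]
contact_force: [-0.7, 10.9, 3.2]
gripper_width: 0.0239
gripper_force: 11.8
```

```bash
python3 -m pendant '[[1,0,0,0,0,0],[2,0,0,0,0,0],[2,0,0,0,0,0]]'; python3 -m pendant '[[1,0,0,0,0,0],[2,0,0,0,0,0],[2,0,0,0,0,0]]'
```

```text
time_s: 27.42
tcp_pos: [0.532, 0.0485, 0.1874]
eef_rot: [-154.9, 0.1, -78.1]
contact_force: [-0.4, 11.5, 2.9]
gripper_width: 0.0227
gripper_force: 10.7
time_s: 27.8
tcp_pos: [0.5324, 0.0459, 0.1873]
eef_rot: [-155.0, 0.0, -78.2]
contact_force: [3.9, 5.1, 1.7]
gripper_width: 0.0205
gripper_force: 9.7
```

The grip started sliding off the knob at the stop (force step, then the width shrank), so the left bolt is up against its stop. Release, go up and check, then move over to the right.

```bash
python3 -m pendant '[[0,0,0,0,0,0],[0,0,0,0,0,0],[0,0,0,0,0,0],[0,0,-30,0,0,0],[0,0,-70,0,0,0],[0,0,-110,0,0,0],[50,0,-110,0,0,0],[110,0,-110,0,0,0],[160,0,-110,0,0,0],[186,0,-110,0,0,0],[186,0,-110,0,0,0]]' 55
cat > chk.py <<'E'
from h import *
import sys
im=r.capture("scene")[:,:,::-1].copy(); cv2.imwrite(f"pics/{sys.argv[1]}.png",im); cv2.imwrite(f"pics/{sys.argv[1]}t.png",r.capture("top")[:,:,::-1])
Rv=Ro.from_euler('ZY',[np.radians(11.75),-np.radians(25)]).as_matrix(); o=np.array([.5662,-.0122,.147])
s=r.get_state();print(s["joints"].round(1),"tcp vessel",((s["tcp_pos"]-o)@Rv).round(4))
g=cv2.cvtColor(im,cv2.COLOR_BGR2GRAY)
for nm,sg in(("L",1),("R",-1)):
    for a in(0,.1,.2):
        X=o+Rv@np.array([0,sg*(.0715+.058*np.sin(a)),-.010+.058*np.cos(a)]); print(nm,a,proj("scene",X)[0].round(1))
    x,y=proj("scene",o+Rv@np.array([0,sg*.0715,.048]))[0].astype(int); x-=16;y-=18; c=g[y:y+36,x:x+32]
    k,l,st,ce=cv2.connectedComponentsWithStats((c<75).astype(np.uint8))
    for i in range(1,k):
        if st[i][4]>30:
            rc=cv2.minAreaRect(np.argwhere(l==i)[:,::-1].astype(np.float32)); print(" blob",st[i].tolist(),(np.array(rc[0])+[x,y]).round(1),np.round(rc[1],1),round(rc[2]))
    b=proj("scene",o+Rv@np.array([[0,sg*.0715,.02],[0,sg*.0715,.07]]).T.T if 0 else np.array([o+Rv@np.array([0,sg*.0715,z]) for z in(.028,.068)])); print(" upright axis px",b.round(1).tolist())
E
python3 chk.py s9
```

```text
time_s: 29.18
tcp_pos: [0.5243, -0.1481, 0.286]
eef_rot: [-155.1, 0.0, -78.4]
contact_force: [-0.7, -0.0, 0.2]
gripper_width: 0.0549
gripper_force: 0.0
[  2.1  -5.3 -26.6  -5.8 -44.3  12.9] tcp vessel [-0.0035 -0.1228  0.1552]
L 0 [219.  205.9]
L 0.1 [217. 207.]
L 0.2 [215.  208.3]
 blob [9, 15, 10, 12, 82] [216.4 208.3] [ 8.5 10.4] 18
 upright axis px [[217.1, 211.1], [221.0, 200.7]]
R 0 [264.1 182.2]
R 0.1 [265.7 181.3]
R 0.2 [267.3 180.7]
 blob [22, 10, 10, 13, 77] [276.2 179.9] [ 7.6 11.5] 54
 upright axis px [[261.8, 187.2], [266.5, 177.0]]
```

The left knob now projects along the upright axis (tilt 18° against 20° expected). Next, the right bolt.

```bash
python3 -m pendant '[[0,-2,40,0,0,0],[0,-2,85,0,0,0],[0,-2,115,0,0,0],[0,-2,133,0,0,0],[0,-2,133,0,0,0],[0,-2,133,0,0,0]]' 55; python3 -m pendant '[[0,0,0,0,0,0],[0,0,0,0,0,0],[0,0,0,0,0,0],[0,0,0,0,0,0]]' 10 12
```

```text
time_s: 30.02
tcp_pos: [0.5816, -0.134, 0.1685]
eef_rot: [-154.9, -0.0, -78.2]
contact_force: [-0.4, -0.7, 0.3]
gripper_width: 0.0552
gripper_force: 0.0
time_s: 30.52
tcp_pos: [0.5809, -0.1345, 0.1672]
eef_rot: [-155.0, -0.0, -78.2]
contact_force: [-1.6, -0.5, 1.1]
gripper_width: 0.0233
gripper_force: 12.0
```

```bash
python3 -m pendant '[[-4,0,-4,0,0,0],[-8,0,-8,0,0,0],[-12.3,0,-12,0,0,0],[-17,0,-15.3,0,0,0],[-22.2,0,-18.2,0,0,0],[-27.5,0,-20.5,0,0,0],[-33,0,-22.2,0,0,0],[-38.7,0,-23.5,0,0,0],[-38.7,0,-23.5,0,0,0]]'; python3 -m pendant '[[-2,0,-0.5,0,0,0],[-4,0,-0.5,0,0,0],[-6,0,-0.5,0,0,0],[-8,0,-0.5,0,0,0],[-10,0,-0.5,0,0,0],[-10,0,-0.5,0,0,0]]'
```

```text
time_s: 31.65
tcp_pos: [0.5631, -0.0987, 0.1887]
eef_rot: [-155.0, -0.0, -78.2]
contact_force: [-4.7, -5.1, 5.7]
gripper_width: 0.0238
gripper_force: 12.0
time_s: 32.4
tcp_pos: [0.5609, -0.0894, 0.1891]
eef_rot: [-155.1, -0.0, -78.2]
contact_force: [-4.5, -3.3, 4.2]
gripper_width: 0.0236
gripper_force: 12.0
```

```bash
python3 -m pendant '[[-1.5,0,0,0,0,0],[-3,0,0,0,0,0],[-3,0,0,0,0,0]]'; python3 -m pendant '[[-1.5,0,0,0,0,0],[-3,0,0,0,0,0],[-3,0,0,0,0,0]]'; python3 -m pendant '[[-1.5,0,0,0,0,0],[-3,0,0,0,0,0],[-3,0,0,0,0,0]]'
```

```text
time_s: 32.78
tcp_pos: [0.5604, -0.0864, 0.189]
eef_rot: [-155.1, -0.0, -78.2]
contact_force: [-4.0, -4.7, 3.6]
gripper_width: 0.0238
gripper_force: 12.0
time_s: 33.15
tcp_pos: [0.5598, -0.0834, 0.1889]
eef_rot: [-155.1, -0.0, -78.2]
contact_force: [-3.0, -4.8, 2.2]
gripper_width: 0.0235
gripper_force: 11.9
time_s: 33.52
tcp_pos: [0.5592, -0.0805, 0.1887]
eef_rot: [-155.1, -0.0, -78.2]
contact_force: [-1.2, -5.5, 0.7]
gripper_width: 0.0228
gripper_force: 11.3
```

```bash
python3 -m pendant '[[-1.5,0,0,0,0,0],[-3,0,0,0,0,0],[-3,0,0,0,0,0]]'; python3 chk.py s10
```

```text
time_s: 33.9
tcp_pos: [0.5586, -0.0775, 0.1887]
eef_rot: [-155.1, -0.0, -78.2]
contact_force: [-1.0, -4.8, -0.3]
gripper_width: 0.0205
gripper_force: 9.6
[ 12.1   1.3 -36.9   0.3 -26.8  -0.6] tcp vessel [-0.0012 -0.0624  0.0465]
L 0 [219.  205.9]
L 0.1 [217. 207.]
L 0.2 [215.  208.3]
 blob [9, 14, 11, 13, 84] [216.6 207.7] [ 8.5 11.7] 18
 upright axis px [[217.1, 211.1], [221.0, 200.7]]
R 0 [264.1 182.2]
R 0.1 [265.7 181.3]
R 0.2 [267.3 180.7]
 blob [0, 0, 32, 24, 395] [263.5 175.5] [23. 31.] 90
 upright axis px [[261.8, 187.2], [266.5, 177.0]]
```

Both knobs lost the grip at mirror-image positions (y ≈ ±0.063, width 20.5 mm), so both are at their stops. Next I'll push each inward from outside with closed fingers to confirm.

```bash
python3 -m pendant '[[0,0,0,0,0,0],[0,0,0,0,0,0],[0,0,0,0,0,0],[0,0,-30,0,0,0],[0,0,-60,0,0,0],[0,0,-60,0,0,0]]' 50;  python3 -m pendant '[[20,0,0,0,0,0],[44,0,0,0,0,0],[44,0,0,0,0,0],[44,0,0,0,0,0],[44,0,30,0,0,0],[44,0,58,0,0,0],[44,0,58,0,0,0]]' 0 20; python3 -m pendant '[[-4,0,0,0,0,0],[-8,0,0,0,0,0],[-12,0,0,0,0,0],[-15,0,0,0,0,0],[-15,0,0,0,0,0]]'
```

```text
time_s: 34.75
tcp_pos: [0.5349, -0.0819, 0.2461]
eef_rot: [-154.7, -0.0, -78.2]
contact_force: [0.1, 0.5, -0.8]
gripper_width: 0.0499
gripper_force: 0.0
time_s: 35.62
tcp_pos: [0.5662, -0.1194, 0.1885]
eef_rot: [-155.3, 0.0, -78.2]
contact_force: [-0.3, 0.1, 1.1]
gripper_width: 0.0006
gripper_force: 0.0
time_s: 36.25
tcp_pos: [0.5654, -0.1115, 0.1926]
eef_rot: [-154.9, -0.5, -78.3]
contact_force: [19.7, -51.8, -16.5]
gripper_width: 0.0005
gripper_force: 26.1
```

The right bolt is firm (about 55 N with no give). Next, the same check on the left, more gently.

```bash
python3 -m pendant '[[8,0,0,0,0,0],[13,0,0,0,0,0],[13,0,-30,0,0,0],[13,0,-60,0,0,0],[-40,0,-62,0,0,0],[-100,0,-62,0,0,0],[-160,0,-62,0,0,0],[-209,0,-62,0,0,0],[-209,0,-62,0,0,0],[-209,0,-30,0,0,0],[-209,0,0,0,0,0],[-209,0,0,0,0,0]]'; python3 -m pendant '[[5,0,0,0,0,0],[10,0,0,0,0,0],[14,0,0,0,0,0],[18,0,0,0,0,0],[20,0,0,0,0,0],[20,0,0,0,0,0]]'
```

```text
time_s: 37.75
tcp_pos: [0.5208, 0.0977, 0.1891]
eef_rot: [-155.2, -0.1, -78.3]
contact_force: [-0.1, -0.9, 0.3]
gripper_width: 0.0003
gripper_force: 0.0
time_s: 38.5
tcp_pos: [0.5257, 0.0819, 0.1917]
eef_rot: [-154.8, 0.2, -78.0]
contact_force: [-18.7, 17.3, 7.7]
gripper_width: 0.0003
gripper_force: 11.2
```

```bash
python3 -m pendant '[[2,0,0,0,0,0],[4,0,0,0,0,0],[4,0,0,0,0,0]]'; python3 -m pendant '[[-8,0,0,0,0,0],[-18,0,0,0,0,0],[-18,0,-50,0,0,0],[-18,0,-100,0,0,0],[-18,0,-140,0,0,0],[60,0,-170,0,0,0],[110,60,-170,0,0,0],[110,120,-170,0,0,0],[110,160,-170,0,0,0],[110,160,-170,0,0,0],[110,160,-170,0,0,0]]'; python3 chk.py s11
```

```text
time_s: 38.88
tcp_pos: [0.5263, 0.0809, 0.1919]
eef_rot: [-154.7, 0.4, -77.8]
contact_force: [-40.4, 38.4, 12.1]
gripper_width: 0.0006
gripper_force: 24.6
time_s: 40.25
tcp_pos: [0.3369, -0.0761, 0.2785]
eef_rot: [-154.8, 0.0, -78.2]
contact_force: [0.6, 0.4, 0.5]
gripper_width: 0.0006
gripper_force: 0.0
[ 30.9 -35.6 -50.2  10.1 -52.  -23.7] tcp vessel [-0.1594 -0.0158  0.2189]
L 0 [219.  205.9]
L 0.1 [217. 207.]
L 0.2 [215.  208.3]
 blob [9, 12, 12, 16, 120] [216.9 207.2] [10.  15.2] 16
 upright axis px [[217.1, 211.1], [221.0, 200.7]]
R 0 [264.1 182.2]
R 0.1 [265.7 181.3]
R 0.2 [267.3 180.7]
 blob [10, 10, 17, 26, 179] [264.8 186.5] [15.7 24.6] 11
 upright axis px [[261.8, 187.2], [266.5, 177.0]]
```

Both bolts resist about 50 N without moving. As a final numerical check I'll measure the lean of the knobs from the scene image edges, in both views where visible.

```bash
python3 - <<'E'
from h import *
Rv=Ro.from_euler('ZY',[np.radians(11.75),-np.radians(25)]).as_matrix(); o=np.array([.5662,-.0122,.147])
for n,f in(("scene","s11"),("top","s11t")):
    im=cv2.imread(f"pics/{f}.png"); g=cv2.cvtColor(im,cv2.COLOR_BGR2GRAY)
    for nm,sg in(("L",1),("R",-1)):
        V=lambda a,l:o+Rv@np.array([0,sg*(.0725+l*np.sin(a)),-.011+l*np.cos(a)])
        print(n,nm,"pred end-centres, a=0/.1/.2:",[proj(n,np.array([V(a,.038),V(a,.078)])).round(1).tolist() for a in(0,.1,.2)])
        x,y=proj(n,V(0,.058))[0].round().astype(int); x-=13;y-=13
        print(x,y); print("\n".join(" ".join(f"{v:3d}" for v in row) for row in g[y:y+26,x:x+26]))
E
```

```text
scene L pred end-centres, a=0/.1/.2: [[[216.7, 211.5], [220.5, 201.1]], [[215.4, 212.2], [217.8, 202.6]], [[214.1, 213.0], [215.0, 204.3]]]
206 193
147 154 154 147 146 138 113  85  76  83 101 147 187 197 194 196 195 193 186 185 165 123 119 156 187 193
147 157 155 153 150 147 133 109  85  86 107 157 190 197 197 199 199 194 190 186 163 121 114 152 186 195
143 158 159 157 154 149 143 129 103  96 120 165 194 198 201 200 201 196 193 192 180 164 159 174 188 194
141 159 163 159 156 152 147 132 112  95 126 170 189 193 194 199 203 197 193 192 191 192 192 194 196 198
138 158 160 161 157 153 147 136 112  89 110 140 149 151 160 181 190 195 193 194 196 197 195 196 196 195
136 157 160 159 155 155 149 136 105  78  81  97 110 108 111 134 161 184 193 195 195 197 195 194 193 189
133 156 159 160 158 155 150 130  92  60  70 100 127 129 121 107 115 156 182 192 197 193 196 193 190 188
131 155 160 159 159 158 146 117  76  55  79 115 141 152 145 121  96 118 165 190 196 194 192 191 189 188
130 154 161 160 159 155 137  98  61  57  78 115 142 152 149 134  97  96 143 185 191 192 191 191 189 188
130 155 162 163 
[... 9603 characters left out ...]
 177 163 141 119 100  72  62  71  92 108 103  86  87 119 147 157 160 162 162
178 179 180 181 180 179 173 166 153 136 114  98  91  93  80  74  80  82  94 116 139 153 158 160 162 163
180 180 180 179 178 169 152 134 119 106  96  94 107 123 120 111 111 114 129 146 151 155 156 158 162 163
179 179 181 179 174 153 116  96  91  90  89  90 106 130 147 150 150 148 151 152 152 153 153 156 159 161
179 181 180 178 170 143 101  85  86  89  88  90 100 130 152 158 158 155 154 152 150 149 150 154 155 158
180 179 179 176 162 130  97  85  86  86  87  90  99 127 154 159 157 155 152 149 146 145 146 149 152 155
178 178 178 172 151 117  99  89  84  86  89  93 104 130 153 158 157 155 150 144 143 142 142 145 150 153
```

The edge slopes of both knobs match upright (lean about 0–0.03 rad). Slot position, cap separation and push contacts all agree on a hinge offset of about 78 mm. The pin is seated and the arm is clear, so I'm handing in.

```bash
python3 -c "
from plant import r
print(r.close_job())"
```

```text
the job is handed in; nothing more can be done
None
```

I handed the job in at about 40 s: the pin is seated to a hard stop in the ear and both bolts are up against their stops. The arm is clear, I saw no sign of touching the glassware, and no verdict came back.

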